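# Load the terrine press with slotted weights

### The job

Load the terrine press: put the three slotted dark steel weights one after another onto its upright rod, the largest first and at the bottom, then the middle one, the smallest on top, each lying flat with the rod fully home at its centre. Turn each weight so that its slot is at least a quarter turn away from the slot of the weight just beneath it, so that none can slide off. Leave the disc that has only a closed round hole where it lies.

Things in the scene. Friction and masses are not known exactly. Their poses are not given: they have to be found in the camera images.
- large_center (a point): centre (half-way up) of the largest slotted dark steel weight: a flat disc 68 mm across and 16 mm thick, lying flat. A straight slot 16 mm wide runs from its middle out to the rim; its mouth is flared to about 26 mm, its inner end is flat and lies 6 mm beyond the disc's centre. The x axis points from the centre along the slot to its open mouth, z is up.
- medium_center (a point): centre (half-way up) of the middle slotted dark steel weight: a flat disc 56 mm across and 16 mm thick, lying flat. A straight slot 16 mm wide runs from its middle out to the rim; its mouth is flared to about 26 mm, its inner end is flat and lies 6 mm beyond the disc's centre. The x axis points from the centre along the slot to its open mouth, z is up.
- small_center (a point): centre (half-way up) of the smallest slotted dark steel weight: a flat disc 44 mm across and 16 mm thick, lying flat. A straight slot 16 mm wide runs from its middle out to the rim; its mouth is flared to about 26 mm, its inner end is flat and lies 6 mm beyond the disc's centre. The x axis points from the centre along the slot to its open mouth, z is up.
- large_mouth (a point): middle of the open mouth of the largest weight's slot, on the rim 34 mm from its centre along its x axis, half-way up
- medium_mouth (a point): middle of the open mouth of the middle weight's slot, on the rim 28 mm from its centre along its x axis, half-way up
- small_mouth (a point): middle of the open mouth of the smallest weight's slot, on the rim 22 mm from its centre along its x axis, half-way up
- closed_center (a point): centre (half-way up) of a dark steel disc 62 mm across and 16 mm thick with a closed round hole 16 mm wide in its middle and no slot; it does not belong on the press and stays where it lies
- press_seat (a point): foot of the fixed press's upright 8 mm rod, on its axis, on top of the round steel boss (44 mm across) where the lowest weight rests. z up, x along the press's length. 10 mm below this point is the top of the light pressing board (150 x 84 mm), 22 mm below a steel rim 170 x 102 mm, 80 mm below the table under the wooden base board (180 x 112 mm)
- press_knob (a point): top of the black knob on the rod's upper end, 76 mm above the rod's foot. The knob is 22 mm across and 10 mm high, too wide for the slots: a weight is brought in level from the side, below the knob, slot mouth leading, then lowered. Below the knob the rod is 66 mm long; three weights make a stack 48 mm high
There are look-alikes about, which are no part of the job. What is shaped like the part that bears large_center but purple is not meant.

How it is judged (in metres and radians):
On the way, in this order (a step that is already met when the one before it is completed fails the run):
1. the largest weight lies on the boss, rod at its centre (horizontal distance between large_center and press_seat below 0.008 m and z of large_center in the frame of press_seat between 0.003 and 0.013 m and angle between large_center's own z axis and vertical below 0.12 rad), for 0.2 s.
2. the middle weight lies on the largest, its slot turned away from the slot below (all of step 1 and horizontal distance between medium_center and press_seat below 0.008 m and z of medium_center in the frame of press_seat between 0.019 and 0.029 m and angle between medium_center's own z axis and vertical below 0.12 rad and x of medium_mouth in the frame of large_center below 0.015 m), for 0.2 s.
3. the smallest weight lies on the middle one, its slot turned away from the slot below (all of step 2 and horizontal distance between small_center and press_seat below 0.008 m and z of small_center in the frame of press_seat between 0.035 and 0.045 m and angle between small_center's own z axis and vertical below 0.12 rad and x of small_mouth in the frame of medium_center below 0.015 m), for 0.2 s.
At the end, for the whole second after the job is handed in: The three slotted weights rest flat (0.12 rad) on the rod, largest lowest, smallest on top, centres within 8 mm of the axis and 5 mm of stack height; the mouth of each upper slot lies less than 15 mm along the slot direction beneath from that disc's centre (any quarter turn or more does) (all of step 3 and linear speed of each of disc_large, disc_medium, disc_small below 0.02 m/s); the robot touches nothing.
It fails at once if the disc with the closed hole is moved more than 25 mm (distance of closed_center from where it was at the start of the episode above 0.025 m).
It also fails if it takes over 104 s, if anything falls off the work surface, if the arm or the gripper's body presses on something with over 40 N, if the wrist force passes 120 N, or if a joint passes its speed limit or range.

### The arm

A 6-joint arm with a two-finger parallel gripper is mounted at the origin on a cart in front of the work surface, level with it; the furniture and walls round the work are solid. World frame = base frame: x ahead of the robot, y to its left, z up, the work surface at z = 0. Lengths are in mm, angles in rad, forces in N, time in s.
With the tool pointing down it reaches from about 400 to 925 mm from the base axis. Payload 12.5 kg.
Tool frame: the origin (TCP) lies midway between the tips of the shut fingers; the grasp point (between the pads) lies 19 mm behind it (env.tcp_to_grasp is the distance from the TCP to the grasp point, in mm); z points along the fingers, y is the line along which they close (so a half turn about z gives the same grasp; the last joint's range is limited). The gripper opens to 95 mm and grips with 3 to 60 N. Pads are 20 mm wide; open, the fingers measure 119 mm over their backs; the gripper's body (75 mm by 180 mm) begins 59 mm behind the grasp point.
Start: joints at [1.204, 0.491, 1.559, -0, 1.092, -0.106], TCP at [161.141, 603.888, 214.661] pointing down, gripper open.
Joint ranges: [-3.1, 3.1], [-0.84, 2.19], [0.05, 2.79], [-1.13, 4.28], [0.06, 2.93], [-2.69, 2.69]. Speed limits (rad/s): [2.22, 2.22, 2.79, 3.14, 3.14, 3.14].

### API

Orientations are given as [roll, pitch, yaw] about the fixed x, y, z axes, in that order (R = Rz(yaw) Ry(pitch) Rx(roll)).
In Python, from cell import env gives the robot as it stands. The module is installed in compiled form; this text tells all that it offers.
- The arm moves only by the tool step_arm, never from a script. Its argument "plan" is a list that holds one entry, the list of rows, each a list of 5 numbers: the shift along the tool's x, y, z in mm, then the turn about the tool's z in degrees, then the opening, from -1 (shut) to 1 (fully open). A call has 1 to 8 rows; each row is the pose to reach, as a shift and turn from the pose commanded when the call began, along the tool's axes at that moment; what a row does not reach only later rows make up. A row lasts 1/12 s, in which the tool goes at most 41.7 mm and 7.16 degrees, less where a joint would pass 70% of its speed; a pose out of reach is approached as far as the arm can. A call with a gripper value outside its range is refused whole. The fingers move at their own pace and stop on an object; the grip force is fixed at half the most. Time passes only in rows, so rows that repeat a pose let the fingers close. It gives the time, the measured TCP pose, the force, the opening and the grip force at its end, in the units of the state.
- env.state(): the state, without advancing time (a new reading comes with each control period).
- env.read_camera(name): name is "scene" or "top" or "wrist"; returns the picture (384x512x3 uint8, blue, green, red); there is no depth.
- env.get_calibration(name): a dict with "K" (3x3 intrinsics, pixels), "extrinsics" (4x4, takes a point from world to camera coordinates). Camera axes: x right, y up, looking along -z (the intrinsics and any distortion apply to the point x, -y, -z); pixel columns grow to the right and rows downward; lengths in mm; the calibration is good to about 2 mm. A picture is of the moment at which its call begins: read the wrist's pose just before it. get_calibration takes no time and is no camera call; for the wrist camera it gives the pose at the moment of the call.
- env.job_done(): hands the job in; it is judged then, once.
The state is a dict: "t": time; "joints": joint angles; "qvel": joint speeds; "tau": joint torques, N m; "eef_pos": TCP position; "tcp_rot": TCP orientation; "ft_force": force on the tool from outside, world axes, zero at the start; "moment": the same for the moment, N m; "opening": opening from 0.0 (shut) to 1.0 (fully open); "grip_force": force on a finger pad.
Only numpy, scipy, OpenCV 4.12 (cv2) and the standard library are available. Lean on these libraries where they do the work, as an engineer would, in place of code of your own. Each camera call takes 0.05 s, during which the arm holds its last target. There are 200 camera calls.

## Working session

There is one attempt and no reset: what is moved stays moved. The work goes in short steps, Python scripts to look and compute and a tool call to move; the robot and the scene stay as the last step left them, time stands still between calls to the robot, and variables do not carry over. Pictures are saved under pics/ and viewed, at most 16 in all, crops included, and the job is handed in when it is done.

Besides the shell and the picture viewer there is one more tool, called after ">>>" in YAML: its name, and indented under it one key for each argument. step_arm: Moves the arm, as the interface text tells. Its arguments: {"type":"object","properties":{"plan":{"type":"array"}},"required":["plan"]}

```bash
mkdir -p pics; ls
python3 - <<'E'
from cell import env
import cv2,numpy as np
print(env.state())
for n in ("top","scene"):
    c=env.get_calibration(n); print(n,c)
    cv2.imwrite(f"pics/{n}0.png",env.read_camera(n))
E
```

```text
pics
{'t': 0.0, 'joints': array([ 1.20441396e+00,  4.91577385e-01,  1.55947010e+00, -3.76078021e-06,
        1.09167499e+00, -1.05608723e-01]), 'qvel': array([-1.54522497e-03, -4.33382602e-04,  7.44411626e-05,  1.63313192e-03,
       -3.82440105e-05,  1.97388383e-06]), 'tau': array([ 2.05561182e-04, -6.12655950e+01, -2.58176279e+01,  6.92420150e-02,
        4.83175053e-02, -1.10248370e-04]), 'eef_pos': array([161.03766389, 603.6412516 , 214.04355862]), 'tcp_rot': array([-3.14046877e+00, -1.15780666e-04,  2.88082068e+00]), 'ft_force': array([-0.0573579 ,  0.11684699, -0.57806513]), 'moment': array([7.54339619e-05, 2.02354066e-03, 3.33810771e-03]), 'grip_force': 0.0, 'opening': 0.9987112974190182}
top {'K': array([[453.5624534 ,   0.        , 249.81364005],
       [  0.        , 453.5624534 , 197.25140524],
       [  0.        ,   0.        ,   1.        ]]), 'extrinsics': array([[-2.44092656e-02, -9.99591611e-01,  1.48593199e-02,
        -7.35490212e+00],
       [ 9.87740532e-01, -2.18221013e-02,  1.54571784e-01,
        -5.95056763e+02],
       [-1.54184397e-01,  1.84501363e-02,  9.87869811e-01,
        -1.05614074e+03],
       [ 0.00000000e+00,  0.00000000e+00,  0.00000000e+00,
         1.00000000e+00]])}
scene {'K': array([[412.63318325,   0.        , 256.49053921],
       [  0.        , 412.63318325, 193.03372462],
       [  0.        ,   0.        ,   1.        ]]), 'extrinsics': array([[ 5.62138555e-01, -8.27027800e-01, -5.02624622e-03,
        -3.42014805e+02],
       [ 3.63232327e-01,  2.41423440e-01,  8.99876102e-01,
        -3.05265068e+02],
       [-7.43009099e-01, -5.07680746e-01,  4.36116656e-01,
        -5.65353059e+02],
       [ 0.00000000e+00,  0.00000000e+00,  0.00000000e+00,
         1.00000000e+00]])}
```

View pics/top0.png

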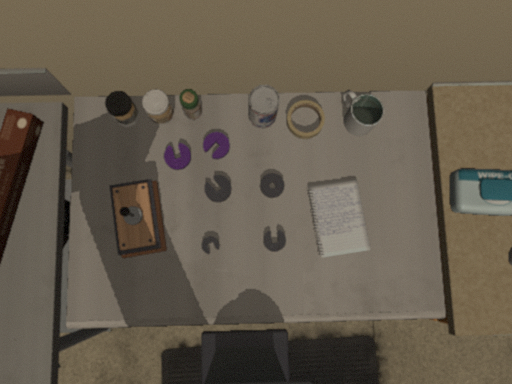

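View pics/scene0.png

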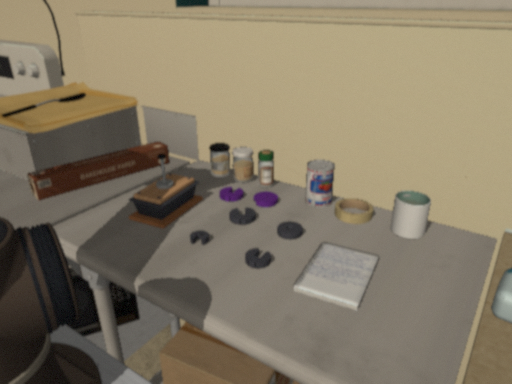

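The top view shows four dark discs: (217,187) slotted and largest, (272,184) with a closed round hole, (275,238) slotted and middle-sized, (210,243) slotted and smallest. The two purple slotted ones at (177,155) and (216,144) are look-alikes. The press is at (137,216) with its knob at (125,211). I'll measure the discs and make one enlarged crop to confirm.

```bash
cat > h.py <<'E'
from cell import env
import cv2,numpy as np
def ray(n,uv,z,c=None):
    c=c or env.get_calibration(n); K,E=c["K"],c["extrinsics"]; R,t=E[:3,:3],E[:3,3]
    p=np.array([(uv[0]-K[0,2])/K[0,0],-(uv[1]-K[1,2])/K[1,1],-1.])
    d=R.T@p; o=-R.T@t
    return o+d*(z-o[2])/d[2]
def proj(n,P,c=None):
    c=c or env.get_calibration(n); K,E=c["K"],c["extrinsics"]
    q=E[:3,:3]@np.array(P,float)+E[:3,3]
    return np.array([K[0,0]*q[0]/-q[2]+K[0,2],K[1,1]*-q[1]/-q[2]+K[1,2]])
E
python3 - <<'E'
from h import *
im=cv2.imread("pics/top0.png")
for nm,(u,v) in dict(L=(217,187),C=(272,184),M=(275,238),S=(210,243)).items():
    r=24; w=im[v-r:v+r,u-r:u+r].astype(int); g=w.max(2)
    m=(g<np.median(g)*0.68).astype(np.uint8)
    sat=(w.max(2)-w.min(2)); m[(sat>45)]=0
    n,l,st,ce=cv2.connectedComponentsWithStats(m); k=1+st[1:,4].argmax()
    pts=cv2.findContours((l==k).astype(np.uint8),0,1)[0][0]
    (x,y),R=cv2.minEnclosingCircle(pts); 
    P=ray("top",(x+u-r,y+v-r),12); Q=ray("top",(x+u-r+R,y+v-r),12)
    Cn=ray("top",ce[k]+[u-r,v-r],12)
    print(nm,np.median(g),P.round(),"diam",2*np.linalg.norm(Q-P).round(1),"slot dir",np.degrees(np.arctan2(*(P-Cn)[1::-1])).round(),st[k])
print("knob z156",ray("top",(125,211),156),"board z70",ray("top",(136,216),70))
print(proj("scene",ray("top",(125,211),156)))
cv2.imwrite("pics/crop.png",cv2.resize(im[130:265,95:300],None,fx=3.8,fy=3.8,interpolation=cv2.INTER_CUBIC))
E
```

```text
L 112.0 [629.  58.  12.] diam 74.6 slot dir 19.0 [ 12   9  26  30 533]
C 117.0 [634. -77.  12.] diam 69.0 slot dir 11.0 [ 12  10  24  28 483]
M 119.0 [495. -79.  12.] diam 58.6 slot dir 6.0 [ 13  15  22  22 331]
S 115.0 [489.  77.  12.] diam 54.0 slot dir -110.0 [ 16  13  18  22 202]
knob z156 [553.43876001 251.98571283 156.        ] board z70 [552.294434   248.19266259  70.        ]
[160.90664354 154.42506654]
```

View pics/crop.png

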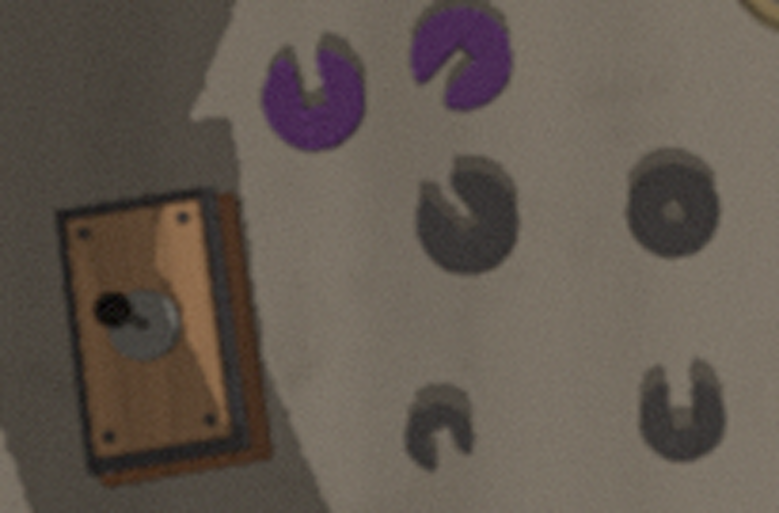

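The crop confirms it: large dark slotted disc with its mouth up-left (world about 45°), closed disc with a hole at right, medium with its mouth up (about 0°), small with its mouth down (about 180°). Shadows reach up-image, so the enclosing circles come out biased. I'll move to above the large one for a close look.

```bash
cat >> h.py <<'E'
def to(x,y,z,yawdeg):
    s=env.state(); p=s["eef_pos"]; a=s["tcp_rot"][2]; d=np.array([x,y,z])-p
    t=(yawdeg-np.degrees(a)+180)%360-180
    # tool down: x=(c,s,0) y=(s,-c,0) z=(0,0,-1); a tool-z turn of +t lowers the world yaw
    c,q=np.cos(a),np.sin(a)
    print("pos",p.round(1),"yaw",np.degrees(a).round(1),"rp",s["tcp_rot"][:2].round(3),"shift",np.round([c*d[0]+q*d[1],q*d[0]-c*d[1],-d[2]],1),"turn",round(-t,1),"open",round(s["opening"],3),"F",s["ft_force"].round(1),"grip",s["grip_force"],"t",round(s["t"],2))
E
python3 - <<'E'
from h import *
to(610,58,240,225)
c=env.get_calibration("wrist"); E=c["extrinsics"]; R=E[:3,:3]
print("cam pos",-R.T@E[:3,3],"look",-R[2],"up",R[1], c["K"][0,0])
E
```

```text
pos [161.1 603.7 214.1] yaw 165.1 rp [-3.141 -0.   ] shift [-574.5 -411.4  -25.9] turn -59.9 open 1.0 F [-0.3  0.3  0.7] grip 0.0 t 0.1
cam pos [ 82.12424207 624.76256838 385.2139668 ] look [ 0.27810999 -0.07505186 -0.95761268] up [-0.92491346  0.24810747 -0.28805863] 276.1670126411287
```

>>> step_arm:
  plan:
    - [[-35, -25, -2, -7, 1], [-70, -50, -4, -14, 1], [-105, -75, -6, -21, 1], [-140, -100, -8, -28, 1], [-175, -125, -10, -35, 1], [-210, -150, -12, -42, 1], [-240, -172, -14, -49, 1], [-270, -194, -16, -56, 1]]

```text
t: 0.77
eef_pos: [359.0, 362.6, 229.4]
tcp_rot: [3.142, -0.0, -2.472]
ft_force: [-0.1, 0.4, -0.2]
opening: 1.001
grip_force: 0.0
```

Run:
```python
from h import *
to(610,58,240,225)
```

```text
pos [359.  362.6 229.4] yaw -141.6 rp [ 3.142 -0.   ] shift [  -7.6 -394.6  -10.6] turn -6.6 open 1.001 F [-0.1  0.4 -0.2] grip 0.0 t 0.77
```

>>> step_arm:
  plan:
    - [[-2, -40, -2, -4, 1], [-4, -80, -4, -4, 1], [-6, -120, -6, -4, 1], [-6, -160, -8, -4, 1], [-6, -200, -10, -4, 1], [-6, -240, -10, -4, 1], [-6, -280, -10, -4, 1], [-6, -320, -10, -4, 1]]

```text
t: 1.43
eef_pos: [561.1, 114.1, 239.3]
tcp_rot: [3.141, -0.0, -2.407]
ft_force: [-0.4, 1.2, 0.5]
opening: 0.999
grip_force: 0.0
```

>>> step_arm:
  plan:
    - [[0, -30, 0, 0, 1], [0, -60, 0, 0, 1], [0, -60, 0, 0, 1], [0, -60, 0, 0, 1]]

```text
t: 1.77
eef_pos: [600.9, 70.3, 238.6]
tcp_rot: [3.141, -0.001, -2.41]
ft_force: [0.0, 0.2, 0.5]
opening: 1.0
grip_force: 0.0
```

Run:
```python
from h import *
to(610,58,240,225)
c=env.get_calibration("wrist"); im=env.read_camera("wrist"); cv2.imwrite("pics/w1.png",im)
np.savez("w1.npz",**c)
```

```text
pos [600.9  70.3 238.6] yaw -138.1 rp [ 3.141e+00 -1.000e-03] shift [  1.4 -15.3  -1.4] turn -3.1 open 1.0 F [0.  0.2 0.5] grip 0.0 t 1.77
```

View pics/w1.png

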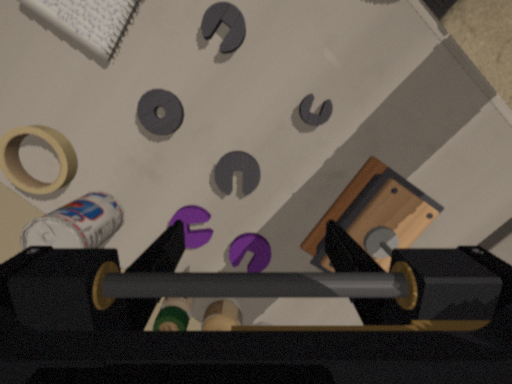

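The wrist view shows large (238,173), medium (223,27), small (316,111), closed (160,112) and the press boss (380,242). I'll measure each silhouette at half-height, taking the slot direction from the hull defects.

```bash
cat >> h.py <<'E'
def disc(im,uv,n,c,z=8,r=34,vis=None):
    u,v=map(int,uv); y0=max(v-r,0); x0=max(u-r,0)
    w=im[y0:v+r,x0:u+r]; g=cv2.GaussianBlur(w,(3,3),0).max(2)
    th,_=cv2.threshold(g,0,255,cv2.THRESH_OTSU); m=(g<th).astype(np.uint8)
    k,l,st,ce=cv2.connectedComponentsWithStats(m)
    k=min(range(1,k),key=lambda i:np.hypot(*(ce[i]-[u-x0,v-y0]))-0.01*st[i,4])
    m=(l==k).astype(np.uint8)
    cn=max(cv2.findContours(m,0,cv2.CHAIN_APPROX_NONE)[0],key=cv2.contourArea)
    P=np.array([ray(n,q+[x0,y0],z,c)[:2] for q in cn[:,0].astype(float)],np.float32)
    (ctr,R)=cv2.minEnclosingCircle(P)
    h=cv2.convexHull(cn); hm=np.zeros_like(m); cv2.fillPoly(hm,[h],1)
    d=cv2.morphologyEx(((hm==1)&(m==0)).astype(np.uint8),cv2.MORPH_OPEN,np.ones((3,3)))
    k2,l2,s2,c2=cv2.connectedComponentsWithStats(d)
    a=None
    if k2>1:
        i=1+s2[1:,4].argmax(); q=ray(n,c2[i]+[x0,y0],z,c)[:2]-ctr; a=np.degrees(np.arctan2(q[1],q[0]))
    return np.round(ctr,1),round(2*R,1),a and round(a,1),th
E
python3 - <<'E'
from h import *
im=cv2.imread("pics/w1.png"); c=dict(np.load("w1.npz"))
for n,uv in dict(L=(238,173),M=(223,27),S=(316,111),C=(160,112)).items():
    print(n,disc(im,uv,"wrist",c))
print("boss z80",ray("wrist",(380,242),80,c))
for i in(0,):print(proj("wrist",(553,250,80),c),proj("wrist",(553,250,156),c))
E
```

```text
L (array([630.8,  56.9]), 79.4, np.float64(37.1), 109.0)
M (array([497.1, -79.1]), 69.0, np.float64(4.5), 109.0)
S (array([490.2,  78.7]), 59.4, np.float64(-162.6), 111.0)
C (array([635.7, -76.9]), 73.5, None, 110.0)
boss z80 [554.5738848 251.5378071  80.       ]
[380.14644028 240.48931902] [411.69160838 273.38137769]
```

Run:
```python
from h import *
to(631,57,70,218)
```

```text
pos [600.2  71.3 238.9] yaw -138.0 rp [ 3.141e+00 -1.000e-03] shift [-13.3 -31.2 168.9] turn 4.0 open 1.001 F [-0.1  0.9  1. ] grip 0.0 t 1.82
```

>>> step_arm:
  plan:
    - [[-13, -31, 34, 4, 1], [-13, -31, 68, 4, 1], [-13, -31, 102, 4, 1], [-13, -31, 136, 4, 1], [-13, -31, 169, 4, 1], [-13, -31, 169, 4, 1], [-13, -31, 169, 4, 1]]

```text
t: 2.4
eef_pos: [630.0, 58.2, 70.0]
tcp_rot: [3.14, -0.002, -2.476]
ft_force: [0.8, 0.1, 1.0]
opening: 0.998
grip_force: 0.0
```

Run:
```python
from h import *
to(631,57,70,218)
c=env.get_calibration("wrist"); im=env.read_camera("wrist"); cv2.imwrite("pics/w2.png",im)
np.savez("w2.npz",**c)
uv=proj("wrist",(631,57,8),c);print(uv,disc(im,uv,"wrist",c,r=75), disc(im,uv,"wrist",c,z=16,r=75))
```

```text
pos [630.   58.2  70. ] yaw -141.9 rp [ 3.14e+00 -2.00e-03] shift [-0.1 -1.6  0. ] turn 0.1 open 0.998 F [0.8 0.1 1. ] grip 0.0 t 2.4
[252.66064367 204.56291914] (array([631.5,  56.4]), 79.7, np.float64(36.7), 107.0) (array([629.3,  54.8]), 76.9, np.float64(36.7), 107.0)
```

View pics/w2.png

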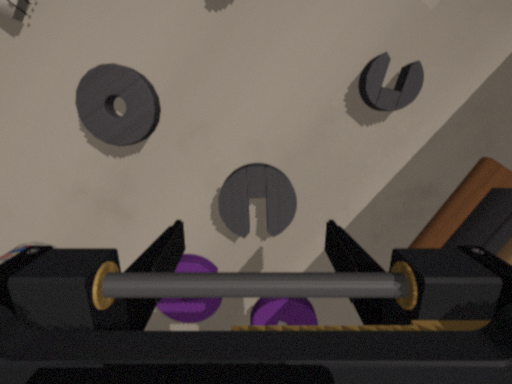

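The slot runs vertically in the image at column 258, so the tool yaw matches it. The top face spans columns 219-296 and rows 164-238, so its centre is near (257.5,201).

Run:
```python
from h import *
c=dict(np.load("w2.npz"))
f=lambda u,v,z:ray("wrist",(u,v),z,c)[:2].round(1)
print("ctr",f(257.5,201,16),"lr",np.linalg.norm(f(219,201,16)-f(296,201,16)),"tb",np.linalg.norm(f(257,164,16)-f(257,238,16)))
print("inner",f(258,197,16),"slot lr",np.linalg.norm(f(249,215,16)-f(267,215,16)),f(258,215,16)-f(258,195,16))
im=cv2.imread("pics/w2.png"); print(im[150:250:3,235].max(1)); print(im[150:250:3,258].max(1)); print(im[201,205:310:3].max(1))
to(630,55,2.5,217.5)
```

```text
ctr [623.7  56.6] lr 66.19161578326974 tb 67.21904492031999
inner [620.6  54.7] slot lr 15.743252522906392 [14.3 11.3]
[149 149 149 149 147 149 139  43  66  61  66  68  63  65  66  63  62  65
  64  65  65  62  61  67  67  63  64  64  83  94 104 132 139 140]
[142 144 143 143 118  49  66  66  67  68  67  69  69  64  68  64  85  97
  96  95  98  93  94  99  96  95  94  96  96 124 142 140 136 108]
[149 147 140 104  96  66  62  62  66  61  65  66  63  66  67  97  98  97
  95  96  89  69  67  66  62  67  62  65  70  67  68 140 140 139 140]
pos [631.1  58.   71.8] yaw -141.9 rp [-3.141  0.   ] shift [ 2.7 -1.7 69.3] turn 0.6 open 1.004 F [ 1.  -0.3  1.3] grip 0.0 t 2.45
```

```bash
sed -i 's/m=(g<th).astype/th=0.55*np.percentile(g,85); m=(g<th).astype/' h.py
python3 - <<'E'
from h import *
im=cv2.imread("pics/w2.png");c=dict(np.load("w2.npz"))
print(disc(im,(257,201),"wrist",c,r=65))
im=cv2.imread("pics/w1.png");c=dict(np.load("w1.npz"))
for n,uv in dict(L=(238,173),M=(223,27),S=(316,111),C=(160,112)).items():
    print(n,disc(im,uv,"wrist",c))
E
```

```text
(array([627.7,  58. ]), 71.7, np.float64(42.4), np.float64(80.85000000000001))
L (array([627.1,  58.3]), 69.4, np.float64(43.0), np.float64(81.95))
M (array([492.6, -79.8]), 58.7, np.float64(5.9), np.float64(81.4))
S (array([483.6,  77.9]), 46.1, np.float64(-153.0), np.float64(80.85000000000001))
C (array([631.6, -78.9]), 64.2, np.float64(152.8), np.float64(83.60000000000001))
```

>>> step_arm:
  plan:
    - [[2.5, 2, 25, 0, 1], [2.5, 2, 45, 0, 1], [2.5, 2, 60, 0, 1], [2.5, 2, 67, 0, 1], [2.5, 2, 67, 0, 1], [2.5, 2, 67, 0, 1]]

```text
t: 2.95
eef_pos: [628.6, 57.4, 5.3]
tcp_rot: [-3.14, 0.002, -2.477]
ft_force: [0.2, 0.5, -0.7]
opening: 0.997
grip_force: 0.0
```

>>> step_arm:
  plan:
    - [[0, 0, 0, 0, -1], [0, 0, 0, 0, -1], [0, 0, 0, 0, -1], [0, 0, 0, 0, -1], [0, 0, 0, 0, -1], [0, 0, 0, 0, -1], [0, 0, 0, 0, -1], [0, 0, 0, 0, -1]]

```text
t: 3.62
eef_pos: [627.7, 57.4, 3.8]
tcp_rot: [3.141, 0.0, -2.477]
ft_force: [-3.1, 1.7, 4.8]
opening: 0.707
grip_force: 30.0
```

>>> step_arm:
  plan:
    - [[0, 0, -25, 0, -1], [0, 0, -60, 0, -1], [0, 0, -95, 0, -1], [0, 0, -116, 0, -1], [0, 0, -116, 0, -1], [0, 0, -116, 0, -1]]

```text
t: 4.12
eef_pos: [627.8, 57.1, 119.8]
tcp_rot: [-3.141, 0.001, -2.477]
ft_force: [-0.1, 0.5, -3.2]
opening: 0.71
grip_force: 30.0
```

Run:
```python
from h import *
to(499,208,118,218)
im=cv2.imread("pics/top0.png")
w=im[195:230,108:145]; m=(w.max(2)<28).astype(np.uint8)
k,l,st,ce=cv2.connectedComponentsWithStats(m)
for i in range(1,k):
    if st[i,4]>15: print("knob",ce[i]+[108,195],st[i],ray("top",ce[i]+[108,195],151))
h=w.astype(int); s=(h.max(2)-h.min(2)); m=((s<14)&(h.max(2)>60)).astype(np.uint8)
k,l,st,ce=cv2.connectedComponentsWithStats(m)
for i in range(1,k):
    if st[i,4]>40: print("boss",ce[i]+[108,195],st[i],ray("top",ce[i]+[108,195],80))
c=env.get_calibration("wrist"); im=env.read_camera("wrist"); cv2.imwrite("pics/w3.png",im); np.savez("w3.npz",**c)
```

```text
pos [627.8  57.1 119.8] yaw -141.9 rp [-3.141e+00  1.000e-03] shift [  8.4 198.2   1.8] turn 0.1 open 0.71 F [-0.1  0.5 -3.2] grip 29.99899834401731 t 4.12
knob [124.32 211.12] [13 13  8  8 50] [553.86560688 254.74621134 151.        ]
boss [133.75789474 215.69473684] [ 16  12  18  17 190] [551.93176809 251.07297876  80.        ]
```

View pics/w3.png

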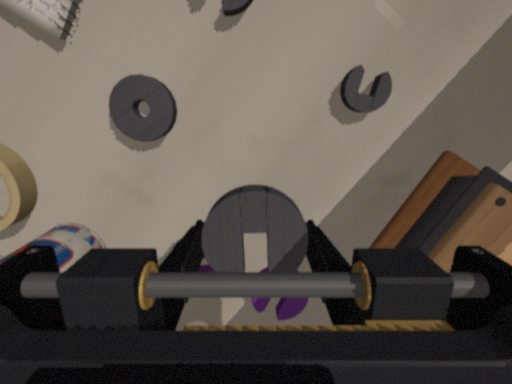

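The wrist view shows the disc held level between the fingers with its slot vertical at columns 243-267. I take the rod at about (553.5,252) and move to the pre-insert pose.

>>> step_arm:
  plan:
    - [[1, 25, 0, 0, -1], [3, 60, 0, 0, -1], [4, 95, 0, 0, -1], [6, 130, 0, 0, -1], [7, 165, 0, 0, -1], [7, 190, 0, 0, -1], [7, 199, 0, 0, -1], [7, 199, 0, 0, -1]]

```text
t: 4.83
eef_pos: [497.7, 210.7, 118.0]
tcp_rot: [3.14, -0.003, -2.475]
ft_force: [0.2, 0.1, -3.1]
opening: 0.706
grip_force: 30.0
```

Run:
```python
from h import *
to(553.5,252,118,218)
for n in("scene","wrist","top"):
    c=env.get_calibration(n); im=env.read_camera(n); cv2.imwrite(f"pics/p_{n}.png",im); np.savez(f"p_{n}.npz",**c)
    print(n,proj(n,(553.5,252,151),c),proj(n,(553.5,252,80),c))
a=cv2.imread("pics/p_scene.png")[120:230,110:230]; b=cv2.imread("pics/p_wrist.png")
cv2.imwrite("pics/p.png",np.hstack([cv2.resize(a,(400,367)),cv2.resize(b,(400,367))]))
```

```text
pos [497.7 210.7 118. ] yaw -141.8 rp [ 3.14e+00 -3.00e-03] shift [-69.4  -2.1  -0. ] turn 0.2 open 0.706 F [ 0.2  0.1 -3.1] grip 29.999558890558546 t 4.83
scene [161.13112868 156.28531059] [164.02925004 181.99595907]
wrist [253.93688754 355.972075  ] [253.96718445 287.16178212]
top [125.58399427 211.25839785] [133.36880948 215.03531355]
```

View pics/p.png

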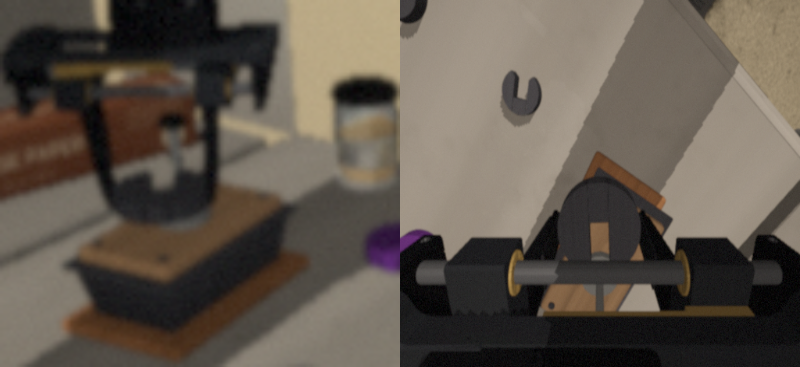

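In the left half (scene) the disc is level below the knob with its slot facing the rod. In the right half (wrist), the rod is at about column 599 and the slot centre at 600, so they line up. I'll insert now.

>>> step_arm:
  plan:
    - [[-10, -1.5, 0, 0, -1], [-22, -1.5, 0, 0, -1], [-35, -1.5, 0, 0, -1], [-48, -1.5, 0, 0, -1], [-60, -1.5, 0, 0, -1], [-69, -1.5, 0, 0, -1], [-69, -1.5, 0, 0, -1], [-69, -1.5, 0, 0, -1]]

```text
t: 5.65
eef_pos: [555.1, 250.5, 119.0]
tcp_rot: [3.141, -0.0, -2.478]
ft_force: [-0.7, 0.6, -2.6]
opening: 0.707
grip_force: 30.0
```

Run:
```python
from h import *
to(553.5,252,88,218)
for n in("scene","wrist"):
    c=env.get_calibration(n); im=env.read_camera(n); cv2.imwrite(f"pics/q_{n}.png",im); np.savez(f"q_{n}.npz",**c)
a=cv2.imread("pics/q_scene.png")[120:230,110:230]; b=cv2.imread("pics/q_wrist.png")
cv2.imwrite("pics/q.png",np.hstack([cv2.resize(a,(400,367)),cv2.resize(b[170:350,156:356],(400,360))[:367] if 0 else cv2.resize(b[170:350,156:356],(400,367))]))
```

```text
pos [555.1 250.5 119. ] yaw -142.0 rp [ 3.141 -0.   ] shift [ 0.4  2.2 31. ] turn 0.0 open 0.707 F [-0.7  0.6 -2.6] grip 29.999016329966253 t 5.65
```

View pics/q.png

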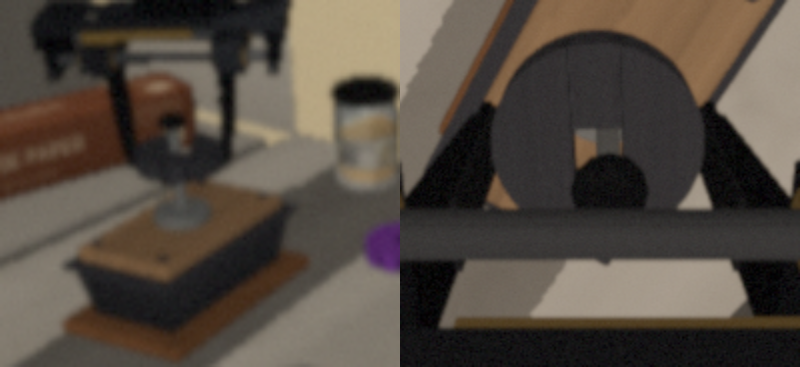

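The rod is inside the slot, but about 2 mm toward +y of the slot's middle, which agrees with the numbers. I'll correct that and lower.

>>> step_arm:
  plan:
    - [[0, 2, 0, 0, -1], [0, 2, 6, 0, -1], [0, 2, 13, 0, -1], [0, 2, 20, 0, -1], [0, 2, 27, 0, -1], [0, 2, 32, 0, -1], [0, 2, 33, 0, -1], [0, 2, 33, 0, -1]]

```text
t: 6.42
eef_pos: [553.4, 252.4, 85.8]
tcp_rot: [3.141, -0.001, -2.477]
ft_force: [0.4, -0.1, -3.0]
opening: 0.71
grip_force: 30.0
```

>>> step_arm:
  plan:
    - [[0, 0, 1, 0, -1], [0, 0, 1.5, 0, -1], [0, 0, 2, 0, -1], [0, 0, 2, 0, -1]]

```text
t: 6.75
eef_pos: [553.6, 252.5, 84.6]
tcp_rot: [-3.142, 0.0, -2.477]
ft_force: [-0.5, -1.2, -2.3]
opening: 0.707
grip_force: 30.0
```

>>> step_arm:
  plan:
    - [[0, 0, 0.5, 0, -1], [0, 0, 1, 0, -1], [0, 0, 1, 0, 1], [0, 0, 1, 0, 1], [0, 0, 1, 0, 1], [0, 0, 1, 0, 1], [0, 0, 1, 0, 1]]

```text
t: 7.33
eef_pos: [553.6, 252.5, 83.5]
tcp_rot: [3.142, 0.0, -2.477]
ft_force: [-0.5, -0.7, 0.3]
opening: 0.977
grip_force: 0.0
```

Run:
```python
from h import *
to(553.5,252,250,218)
c=env.get_calibration("wrist"); im=env.read_camera("wrist"); cv2.imwrite("pics/r.png",im)
cv2.imwrite("pics/rc.png",cv2.resize(im[170:350,156:356],(400,360)))
```

```text
pos [553.6 252.5  83.5] yaw -141.9 rp [3.142 0.   ] shift [   0.4   -0.4 -166.5] turn 0.1 open 0.977 F [-0.5 -0.7  0.3] grip 0.0 t 7.33
```

View pics/rc.png

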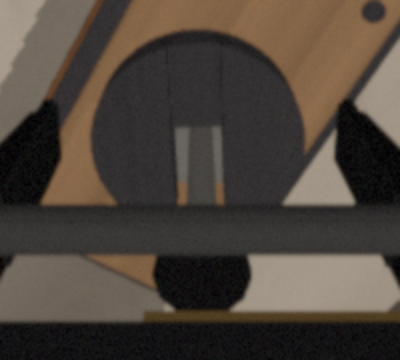

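The large weight lies on the boss with the rod centred in its slot. Rising, then on to the medium one.

>>> step_arm:
  plan:
    - [[0, 0, -25, 0, 1], [0, 0, -60, 0, 1], [0, 0, -95, 0, 1], [0, 0, -125, 0, 1], [0, 0, -125, 0, 1]]

```text
t: 7.8
eef_pos: [555.4, 253.2, 214.6]
tcp_rot: [-3.139, 0.009, -2.477]
ft_force: [-0.6, 0.0, 0.2]
opening: 0.996
grip_force: 0.0
```

Run:
```python
from h import *
to(493,-80,120,185)
```

```text
pos [555.4 253.2 214.6] yaw -141.9 rp [-3.139  0.009] shift [ 254.7 -223.8   94.6] turn 33.1 open 0.996 F [-0.6  0.   0.2] grip 0.0 t 7.8
```

>>> step_arm:
  plan:
    - [[31, -27, 0, 5, 1], [62, -54, 0, 10, 1], [93, -81, 0, 15, 1], [124, -108, 0, 20, 1], [155, -135, 15, 25, 1], [186, -162, 40, 30, 1], [217, -189, 65, 33, 1], [245, -215, 85, 33, 1]]

```text
t: 8.47
eef_pos: [494.7, -55.0, 130.4]
tcp_rot: [-3.142, 0.0, -3.056]
ft_force: [2.0, -0.2, 0.1]
opening: 0.996
grip_force: 0.0
```

Run:
```python
from h import *
to(493,-80,70,185)
```

```text
pos [494.7 -55.  130.4] yaw -175.1 rp [-3.142  0.   ] shift [  3.8 -24.7  60.4] turn -0.1 open 0.996 F [ 2.  -0.2  0.1] grip 0.0 t 8.47
```

>>> step_arm:
  plan:
    - [[2, -7, 25, 0, 1], [3, -13, 50, 0, 1], [3, -13, 55, 0, 1], [3, -13, 55, 0, 1], [3, -13, 55, 0, 1]]

```text
t: 8.88
eef_pos: [494.1, -66.4, 76.8]
tcp_rot: [3.141, 0.0, -3.053]
ft_force: [-0.2, -0.4, -0.2]
opening: 1.0
grip_force: 0.0
```

Run:
```python
from h import *
c=env.get_calibration("wrist"); im=env.read_camera("wrist"); cv2.imwrite("pics/m.png",im)
uv=proj("wrist",(493,-80,8),c); r=disc(im,uv,"wrist",c,r=60); print(uv,r)
to(*r[0],3,r[2]+180)
```

```text
[239.89318644 199.62215464] (array([494. , -80.8]), 60.1, np.float64(5.8), np.float64(72.05000000000001))
pos [494.4 -66.4  77.3] yaw -174.9 rp [-3.141e+00  1.000e-03] shift [  1.6 -14.4  74.3] turn -0.7 open 0.995 F [-0.1 -0.3 -0.5] grip 0.0 t 8.93
```

>>> step_arm:
  plan:
    - [[1.5, -14, 10, -0.7, 1], [1.5, -14, 35, -0.7, 1], [1.5, -14, 55, -0.7, 1], [1.5, -14, 68, -0.7, 1], [1.5, -14, 73, -0.7, 1], [1.5, -14, 74, -0.7, 1], [1.5, -14, 74, -0.7, 1]]

```text
t: 9.52
eef_pos: [494.1, -80.6, 3.2]
tcp_rot: [-3.141, 0.001, -3.04]
ft_force: [-0.0, 0.0, 0.1]
opening: 1.0
grip_force: 0.0
```

>>> step_arm:
  plan:
    - [[0, 0, 0, 0, -1], [0, 0, 0, 0, -1], [0, 0, 0, 0, -1], [0, 0, 0, 0, -1], [0, 0, 0, 0, -1], [0, 0, 0, 0, -1], [0, 0, 0, 0, -1], [0, 0, 0, 0, -1]]

```text
t: 10.18
eef_pos: [493.5, -80.9, 2.3]
tcp_rot: [3.141, 0.0, -3.041]
ft_force: [0.2, -0.2, 1.6]
opening: 0.583
grip_force: 30.0
```

>>> step_arm:
  plan:
    - [[0, 0, -20, 0, -1], [0, 0, -55, 0, -1], [0, 0, -95, 0, -1], [0, 0, -135, 0, -1], [0, 0, -170, 0, -1], [0, 0, -190, 0, -1], [0, 0, -190, 0, -1]]

```text
t: 10.77
eef_pos: [494.8, -81.3, 196.2]
tcp_rot: [-3.139, 0.006, -3.041]
ft_force: [0.5, -1.1, -2.2]
opening: 0.584
grip_force: 30.0
```

Run:
```python
from h import *
to(519,311,195,120)
```

```text
pos [494.8 -81.3 196.2] yaw -174.2 rp [-3.139  0.006] shift [-63.6 387.9   1.2] turn 65.8 open 0.584 F [ 0.5 -1.1 -2.2] grip 29.999310574494302 t 10.77
```

>>> step_arm:
  plan:
    - [[-4, 25, 0, 5, -1], [-10, 63, 0, 12, -1], [-17, 101, 0, 19, -1], [-23, 140, 0, 26, -1], [-29, 178, 0, 33, -1], [-35, 216, 0, 40, -1], [-42, 254, 0, 47, -1], [-48, 292, 0, 54, -1]]

```text
t: 11.43
eef_pos: [510.6, 203.8, 190.5]
tcp_rot: [-3.139, -0.001, 2.368]
ft_force: [1.3, 0.0, -3.3]
opening: 0.578
grip_force: 30.0
```

Run:
```python
from h import *
to(519,311,195,120)
```

```text
pos [510.6 203.8 190.5] yaw 135.7 rp [-3.139e+00 -1.000e-03] shift [68.9 82.6 -4.5] turn 15.7 open 0.578 F [ 1.3  0.  -3.3] grip 29.992173614446074 t 11.43
```

>>> step_arm:
  plan:
    - [[25, 30, -3, 5, -1], [48, 58, -3, 10, -1], [62, 75, -3, 12, -1], [62, 75, -3, 12, -1], [62, 75, -3, 12, -1], [62, 75, -3, 12, -1]]

```text
t: 11.93
eef_pos: [518.3, 298.5, 193.8]
tcp_rot: [-3.139, -0.0, 2.165]
ft_force: [0.6, -0.1, -3.2]
opening: 0.582
grip_force: 30.0
```

Run:
```python
from h import *
to(519,311,117,120)
```

```text
pos [518.3 298.5 193.8] yaw 124.0 rp [-3.139 -0.   ] shift [10.   7.5 76.8] turn 4.0 open 0.582 F [ 0.6 -0.1 -3.2] grip 29.999538715928793 t 11.93
```

>>> step_arm:
  plan:
    - [[10, 7.5, 0, 4, -1], [10, 7.5, 10, 4, -1], [10, 7.5, 30, 4, -1], [10, 7.5, 50, 4, -1], [10, 7.5, 68, 4, -1], [10, 7.5, 77, 4, -1], [10, 7.5, 77, 4, -1], [10, 7.5, 77, 4, -1]]

```text
t: 12.6
eef_pos: [519.6, 311.0, 118.1]
tcp_rot: [-3.141, -0.0, 2.094]
ft_force: [1.0, 0.0, -2.3]
opening: 0.586
grip_force: 30.0
```

Run:
```python
from h import *
to(553.6,252.5,117,120)
c=env.get_calibration("wrist"); im=env.read_camera("wrist"); s=env.read_camera("scene")
cv2.imwrite("pics/mi.png",np.hstack([cv2.resize(s[120:230,110:230],(400,367)),cv2.resize(im[170:350,156:356],(400,367))]))
```

```text
pos [519.6 311.  118.1] yaw 120.0 rp [-3.141 -0.   ] shift [-67.6   0.2   1.1] turn -0.0 open 0.586 F [ 1.   0.  -2.3] grip 29.99952985555865 t 12.6
```

View pics/mi.png

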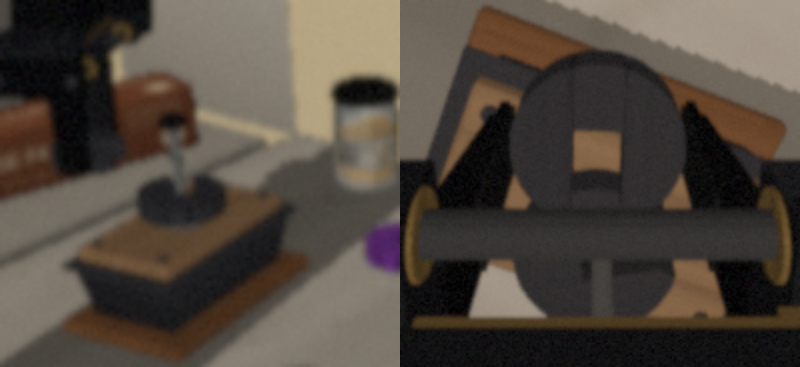

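The large weight sits flat on the press. The medium's slot (columns 572-621, centre 597) lines up with the rod (about 601). Inserting.

>>> step_arm:
  plan:
    - [[-10, 0.5, 0, 0, -1], [-22, 0.5, 0, 0, -1], [-34, 0.5, 0, 0, -1], [-46, 0.5, 0, 0, -1], [-58, 0.5, 0, 0, -1], [-67, 0.5, 0, 0, -1], [-67.5, 0.5, 0, 0, -1], [-67.5, 0.5, 0, 0, -1]]

```text
t: 13.37
eef_pos: [554.0, 252.7, 118.3]
tcp_rot: [-3.142, -0.0, 2.093]
ft_force: [0.2, 0.1, -2.8]
opening: 0.577
grip_force: 30.0
```

Run:
```python
from h import *
to(553.6,252.5,99,120)
```

```text
pos [554.  252.7 118.3] yaw 119.9 rp [-3.142 -0.   ] shift [-0.  -0.5 19.3] turn -0.1 open 0.577 F [ 0.2  0.1 -2.8] grip 29.999502804712392 t 13.37
```

>>> step_arm:
  plan:
    - [[0, 0, 5, 0, -1], [0, 0, 11, 0, -1], [0, 0, 16, 0, -1], [0, 0, 18.5, 0, -1], [0, 0, 19, 0, -1], [0, 0, 19, 0, -1]]

```text
t: 13.87
eef_pos: [553.5, 253.6, 99.0]
tcp_rot: [-3.141, -0.0, 2.094]
ft_force: [0.4, -0.6, -2.9]
opening: 0.579
grip_force: 30.0
```

>>> step_arm:
  plan:
    - [[0, 0, 0, 0, -1], [0, 0, 0, 0, 0.5], [0, 0, 0, 0, 0.7], [0, 0, 0, 0, 0.8], [0, 0, 0, 0, 0.8], [0, 0, 0, 0, 0.8]]

```text
t: 14.37
eef_pos: [553.8, 253.5, 99.5]
tcp_rot: [3.141, 0.0, 2.094]
ft_force: [-0.7, 0.5, 0.5]
opening: 0.866
grip_force: 0.0
```

Run:
```python
from h import *
to(553.6,252.5,220,120)
im=env.read_camera("wrist"); s=env.read_camera("scene")
cv2.imwrite("pics/mr.png",np.hstack([cv2.resize(s[120:230,110:230],(400,367)),cv2.resize(im[170:350,156:356],(400,367))]))
```

```text
pos [553.8 253.5  99.5] yaw 120.0 rp [3.141 0.   ] shift [  -0.7   -0.7 -120.5] turn -0.0 open 0.866 F [-0.7  0.5  0.5] grip 0.0 t 14.37
```

View pics/mr.png

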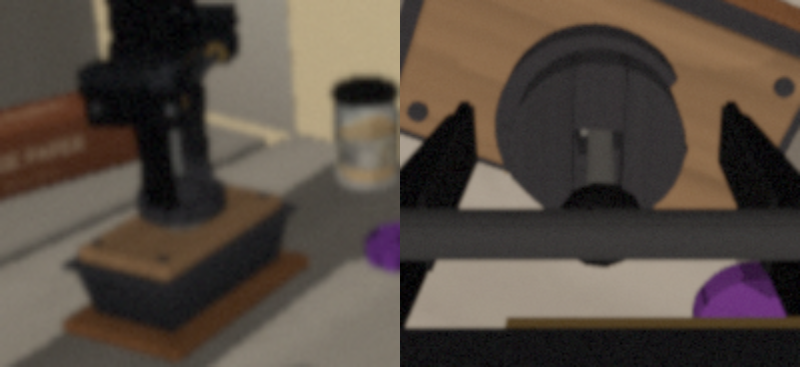

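The medium lies flat on the large with the rod in its slot, and the slots are about 98° apart. Next the small one.

>>> step_arm:
  plan:
    - [[0, 0, -25, 0, 0.9], [0, 0, -60, 0, 1], [0, 0, -95, 0, 1], [0, 0, -110, 0, 1], [0, 0, -110, 0, 1]]

```text
t: 14.88
eef_pos: [554.9, 253.9, 213.4]
tcp_rot: [3.135, 0.001, 2.094]
ft_force: [0.7, 0.1, 0.6]
opening: 1.002
grip_force: 0.0
```

Run:
```python
from h import *
to(484,78,120,205)
```

```text
pos [554.9 253.9 213.4] yaw 120.0 rp [3.135e+00 1.000e-03] shift [-116.9 -149.4   93.4] turn -85.0 open 1.002 F [0.7 0.1 0.6] grip 0.0 t 14.88
```

>>> step_arm:
  plan:
    - [[-16, -20, 0, -7, 1], [-32, -40, 0, -14, 1], [-48, -60, 0, -21, 1], [-64, -80, 0, -28, 1], [-80, -100, 5, -35, 1], [-96, -120, 20, -42, 1], [-110, -140, 40, -49, 1], [-117, -149, 55, -56, 1]]

```text
t: 15.55
eef_pos: [481.1, 75.8, 152.7]
tcp_rot: [-3.141, -0.002, 3.076]
ft_force: [0.6, 0.8, -0.5]
opening: 1.0
grip_force: 0.0
```

>>> step_arm:
  plan:
    - [[0, 0, 25, -7, 1], [0, 0, 50, -14, 1], [0, 0, 75, -21, 1], [0, 0, 85, -27, 1], [0, 0, 85, -29, 1], [0, 0, 85, -29, 1], [0, 0, 85, -29, 1]]

```text
t: 16.13
eef_pos: [482.8, 77.6, 68.8]
tcp_rot: [3.141, -0.001, -2.707]
ft_force: [-0.2, 0.2, -0.3]
opening: 1.005
grip_force: 0.0
```

Run:
```python
from h import *
c=env.get_calibration("wrist"); im=env.read_camera("wrist"); cv2.imwrite("pics/s.png",im)
uv=proj("wrist",(484,78,8),c); r=disc(im,uv,"wrist",c,r=52); print(uv,r)
to(*r[0],3,r[2])
```

```text
[254.31666274 206.24120496] (array([485.8,  79. ]), 48.1, np.float64(-153.3), np.float64(73.15))
pos [483.   77.7  69.2] yaw -155.1 rp [ 3.141 -0.   ] shift [-3.1  0.  66.2] turn -1.8 open 0.999 F [ 0.5 -0.5  0. ] grip 0.0 t 16.18
```

View pics/s.png

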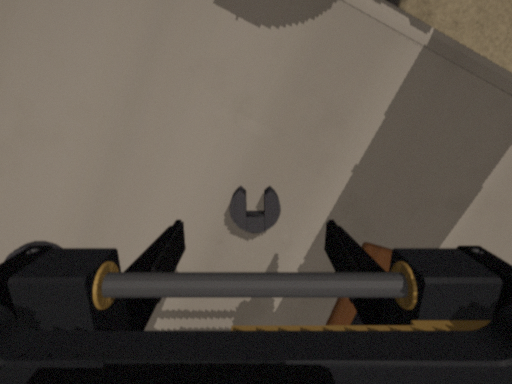

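The small weight is at (255,210), its slot pointing straight up the image, so it lines up with the tool. Descending to grip it.

>>> step_arm:
  plan:
    - [[-2.5, 0, 20, -1, 1], [-2.5, 0, 40, -1, 1], [-2.5, 0, 56, -1, 0.6], [-2.5, 0, 65, -1, 0.3], [-2.5, 0, 66, -1, 0.3], [-2.5, 0, 66, -1, 0.3]]

```text
t: 16.68
eef_pos: [485.3, 78.7, 3.4]
tcp_rot: [3.141, -0.0, -2.689]
ft_force: [0.4, -0.1, -0.7]
opening: 0.776
grip_force: 0.0
```

>>> step_arm:
  plan:
    - [[0, 0, 0, 0, -1], [0, 0, 0, 0, -1], [0, 0, 0, 0, -1], [0, 0, 0, 0, -1], [0, 0, 0, 0, -1], [0, 0, 0, 0, -1], [0, 0, 0, 0, -1], [0, 0, 0, 0, -1]]

```text
t: 17.35
eef_pos: [485.6, 78.7, 3.8]
tcp_rot: [-3.141, 0.001, -2.688]
ft_force: [-0.5, 0.1, 6.8]
opening: 0.45
grip_force: 30.0
```

>>> step_arm:
  plan:
    - [[0, 0, -20, 0, -1], [0, 0, -55, 0, -1], [0, 0, -95, 0, -1], [0, 0, -135, 0, -1], [0, 0, -170, 0, -1], [0, 0, -190, 0, -1], [0, 0, -190, 0, -1]]

```text
t: 17.93
eef_pos: [486.7, 78.8, 197.4]
tcp_rot: [-3.139, 0.006, -2.688]
ft_force: [0.2, -0.6, -1.9]
opening: 0.453
grip_force: 30.0
```

Run:
```python
from h import *
to(615,252.5,195,180)
```

```text
pos [486.7  78.8 197.4] yaw -154.0 rp [-3.139  0.006] shift [-191.5   99.9    2.4] turn 26.0 open 0.453 F [ 0.2 -0.6 -1.9] grip 29.999607784557156 t 17.93
```

>>> step_arm:
  plan:
    - [[-30, 15, 0, 5, -1], [-66, 34, 0, 11, -1], [-102, 53, 0, 17, -1], [-138, 72, 0, 23, -1], [-170, 89, 0, 26, -1], [-191, 100, 0, 26, -1], [-191, 100, 0, 26, -1], [-191, 100, 0, 26, -1]]

```text
t: 18.6
eef_pos: [612.7, 252.9, 190.9]
tcp_rot: [-3.141, -0.003, -3.14]
ft_force: [0.4, 0.1, -2.5]
opening: 0.455
grip_force: 30.0
```

Run:
```python
from h import *
to(615,252.5,124,180)
```

```text
pos [612.7 252.9 190.9] yaw -179.9 rp [-3.141e+00 -3.000e-03] shift [-2.3 -0.4 66.9] turn 0.1 open 0.455 F [ 0.4  0.1 -2.5] grip 29.99972692981828 t 18.6
```

>>> step_arm:
  plan:
    - [[-1, 0, 15, 0, -1], [-1, 0, 35, 0, -1], [-1, 0, 55, 0, -1], [-1, 0, 65, 0, -1], [-1, 0, 67, 0, -1], [-1, 0, 67, 0, -1], [-1, 0, 67, 0, -1]]

```text
t: 19.18
eef_pos: [614.5, 252.0, 127.1]
tcp_rot: [3.141, 0.001, 3.141]
ft_force: [0.5, 0.1, -1.7]
opening: 0.452
grip_force: 30.0
```

Run:
```python
from h import *
to(553.6,252.5,124,180)
im=env.read_camera("wrist"); s=env.read_camera("scene")
cv2.imwrite("pics/si.png",np.hstack([cv2.resize(s[120:230,110:230],(400,367)),cv2.resize(im[100:280,156:356],(400,367))]))
```

```text
pos [614.5 252.  127.1] yaw 180.0 rp [3.141e+00 1.000e-03] shift [60.9  0.4  3.1] turn -0.0 open 0.452 F [ 0.5  0.1 -1.7] grip 29.99964377260767 t 19.18
```

View pics/si.png

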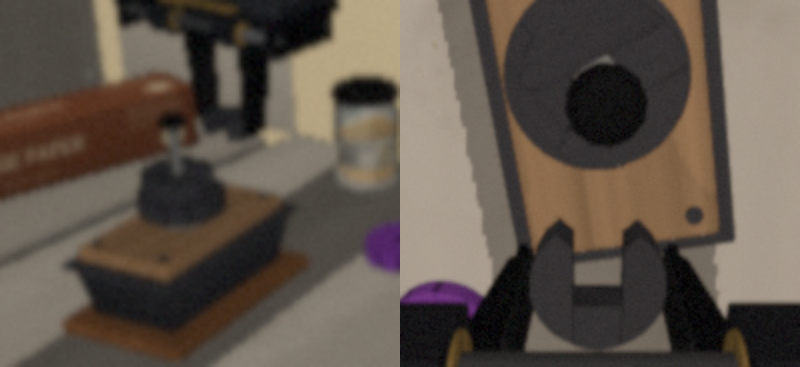

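The two-disc stack sits flat. The small's slot centre (598) is within about 1.5 mm of the knob and rod (606). Inserting with +1 mm in y.

>>> step_arm:
  plan:
    - [[8, 1, 2, 0, -1], [19, 1, 2, 0, -1], [30, 1, 2, 0, -1], [41, 1, 2, 0, -1], [52, 1, 2, 0, -1], [60, 1, 2, 0, -1], [61, 1, 2, 0, -1], [61, 1, 2, 0, -1]]

```text
t: 19.95
eef_pos: [553.6, 253.6, 125.2]
tcp_rot: [3.141, 0.003, 3.142]
ft_force: [2.3, 0.6, -0.8]
opening: 0.455
grip_force: 30.0
```

Run:
```python
from h import *
to(553.6,252.5,116,180)
```

```text
pos [553.6 253.6 125.2] yaw 180.0 rp [3.141e+00 3.000e-03] shift [-0.  -1.1  9.2] turn -0.0 open 0.455 F [ 2.3  0.6 -0.8] grip 29.99932838778477 t 19.95
```

>>> step_arm:
  plan:
    - [[-1, -0.5, 0, 0, -1], [-1, -0.5, 3, 0, -1], [-1, -0.5, 6, 0, -1], [-1, -0.5, 8, 0, -1], [-1, -0.5, 8.5, 0, -1], [-1, -0.5, 9, 0, -1], [-1, -0.5, 9, 0, -1]]

```text
t: 20.53
eef_pos: [554.0, 252.7, 115.8]
tcp_rot: [-3.142, -0.0, 3.141]
ft_force: [-2.6, -0.8, 8.2]
opening: 0.455
grip_force: 30.0
```

Run:
```python
from h import *
to(553.6,252.5,115.6,180)
im=env.read_camera("wrist"); s=env.read_camera("scene")
cv2.imwrite("pics/sr.png",np.hstack([cv2.resize(s[120:230,110:230],(400,367)),cv2.resize(im[130:310,156:356],(400,367))]))
```

```text
pos [554.  252.7 115.8] yaw 180.0 rp [-3.142 -0.   ] shift [ 0.4 -0.2  0.2] turn -0.0 open 0.455 F [-2.6 -0.8  8.2] grip 30.002577960840426 t 20.53
```

View pics/sr.png

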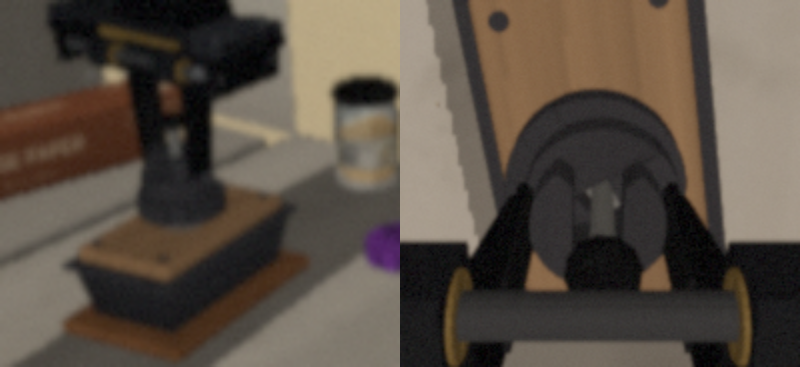

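The small rests on the medium (contact force 8 N) with the rod in its slot, and the mouth points away from the medium's. Releasing and rising straight up.

>>> step_arm:
  plan:
    - [[0, 0, -0.3, 0, -1], [0, 0, -0.3, 0, 0.2], [0, 0, -0.3, 0, 0.5], [0, 0, -0.3, 0, 0.6], [0, 0, -0.3, 0, 0.6], [0, 0, -0.3, 0, 0.6]]

```text
t: 21.13
eef_pos: [554.3, 252.8, 115.5]
tcp_rot: [3.142, -0.0, 3.141]
ft_force: [0.5, 0.5, 0.8]
opening: 0.748
grip_force: 0.0
```

>>> step_arm:
  plan:
    - [[0, 0, -15, 0, 0.8], [0, 0, -40, 0, 1], [0, 0, -75, 0, 1], [0, 0, -110, 0, 1], [0, 0, -130, 0, 1], [0, 0, -130, 0, 1], [0, 0, -130, 0, 1], [0, 0, -130, 0, 1]]

```text
t: 21.8
eef_pos: [553.8, 252.6, 244.6]
tcp_rot: [-3.141, -0.001, 3.141]
ft_force: [1.3, 1.1, -1.3]
opening: 0.999
grip_force: 0.0
```

Run:
```python
from h import *
to(553.6,252.5,116,180)
c=env.get_calibration("wrist"); im=env.read_camera("wrist"); s=env.read_camera("scene")
u,v=map(int,proj("wrist",(553,252,120),c)); print(u,v)
cv2.imwrite("pics/fin.png",np.hstack([cv2.resize(s[120:230,110:230],(400,367)),cv2.resize(im[v-75:v+75,u-82:u+82],(400,367))]))
```

```text
pos [553.8 252.6 244.6] yaw 180.0 rp [-3.141e+00 -1.000e-03] shift [ 2.000e-01 -1.000e-01  1.286e+02] turn -0.0 open 0.999 F [ 1.3  1.1 -1.3] grip 0.0 t 21.8
253 185
```

View pics/fin.png

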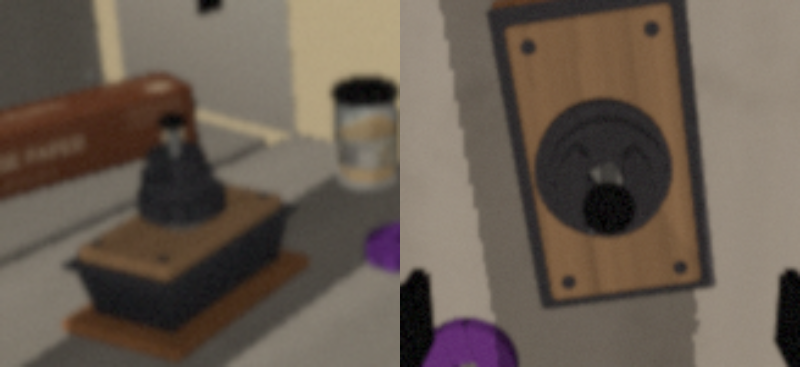

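The picture shows all three weights stacked flat and concentric on the rod, and the gripper is clear of them. Handing in.

```bash
python3 -c "
from cell import env
print(env.job_done())"
```

```text
the job is handed in; nothing more can be done
None
```

The three slotted weights are stacked flat on the press rod, largest to smallest, with slots about 98° and 120° apart; the closed disc was left alone and the job is handed in, though no verdict was returned.

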